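# Shift the bench gearbox to the pegged gear

## Task

Shift the bench gearbox into the gear marked by the tall index peg: with closed fingertips, push the lever out of its slot into the cross channel, along the channel to the peg's row, and then fully home into the slot that ends at the peg. Push gently from outside and let the slots guide it: never pinch the lever or force it against the gate. Leave the loose things lying about, and the small gear on the gearbox, where they are.

Things in the scene. Friction and masses are not known exactly. Their poses are not given: they have to be found in the camera images.
- gearbox: Grey gearbox fixed to the bench, 150 x 150 mm, 82 mm high, turned up to 23 degrees. Origin: centre of its underside; x points to its far side, y to its left, z up. A slotted gate is cut in its top (see gate). On the near face a shaft stub sticks out 22 mm at 38 mm height.
- gate: The gate's teeth; same origin and axes as the gearbox. A cross channel 16 mm wide runs along y through the centre and joins three rows of slots at y = +21 (left), 0 (middle), -21 mm (right). Each row has a far (+x) and a near (-x) slot, 13 mm wide, ending at x = +28 or -28. Between rows are 8 mm teeth with round tips 8 mm from the channel's centre line: the stem changes rows only in the channel.
- index_peg: Steel peg, 15 mm across, 26 mm high, fixed upright on the gearbox top (82 mm above the bench) beyond the end of one slot: at x = +48 or -48 and y = 0 or -21 mm in the gearbox's frame. It marks the slot to engage; the other slot ends have flat steel plugs 4 mm high, 14 mm across. Origin: centre of its underside.
- cross (a joint): Sideways tilt of the lever about the gearbox's x axis, rad: positive leans right (gearbox -y). About -0.31 in the left row (where it starts), 0 in the middle row, +0.31 in the right row; stops at -0.325 and +0.325. Light friction (about 1.1 N at the knob); stays where it is left.
- fore (a joint): Fore and aft tilt of the lever, rad: positive leans to the gearbox's far side (+x), negative to the near side. 0 in the cross channel (free to change rows within about 0.06 of 0); fully home is +0.33 in a far slot, -0.33 in a near slot (stops at 0.34). Starts in the near slot of the left row. Same light friction, no spring or detent; stays where it is left.
- knob (a point): Centre of the lever's black ball knob, 32 mm across, on an 8 mm stem. The pivot is 18 mm above the bench at the gearbox's centre; the knob's centre is 140 mm from it, 158 mm above the bench when upright. In the gearbox's frame (m): x = 0.140 sin(fore), y = -0.140 cos(fore) sin(cross), z = 0.018 + 0.140 cos(fore) cos(cross).
- power_unit: Bystander: off-white power brick, 50 x 118 x 30 (mm). Loose; to be left alone. Origin: centre of its underside.
- spool: Bystander: spool of wire standing on its flange, 48 across, 45 high (mm). Loose; to be left alone. Origin: centre of its underside.
- pliers: Bystander: black-handled pliers lying flat, 59 x 174 x 10 (mm). Loose; to be left alone. Origin: centre of its underside.
- driver: Bystander: red-handled screwdriver lying flat, 168 long (mm). Loose; to be left alone. Origin: centre of its underside.
- large_gear: Bystander: pale plastic gear lying flat, 40 across, 10 high (mm). Loose; to be left alone. Origin: centre of its underside.
- tub: Bystander: black tub of brass wool, 58 across, 29 high (mm). Loose; to be left alone. Origin: centre of its underside.
- bottle: Bystander: small white bottle with red spout, 38 across, 98 high (mm). Loose; to be left alone. Origin: centre of its underside.
- small_gear: Bystander: small black plastic gear, 22 across, 12 high, lying on the near right corner of the gearbox top (mm). Loose; to be left alone. Origin: centre of its underside.

How it is judged:
On the way, in this order (a step that is already met when the one before it is completed fails the run):
1. the lever is pushed out of its starting slot into the cross channel (value of joint fore between -0.14 and 0.14 rad).
2. the lever is home in the slot that ends at the index peg (((x of index_peg in the frame of gearbox above 0 m and y of index_peg in the frame of gearbox above -0.0105 m and value of joint cross between -0.11 and 0.11 rad and value of joint fore between 0.24 and 0.4 rad) or (x of index_peg in the frame of gearbox above 0 m and y of index_peg in the frame of gearbox below -0.0105 m and value of joint cross between 0.21 and 0.4 rad and value of joint fore between 0.24 and 0.4 rad) or (x of index_peg in the frame of gearbox below 0 m and y of index_peg in the frame of gearbox above -0.0105 m and value of joint cross between -0.11 and 0.11 rad and value of joint fore between -0.4 and -0.24 rad) or (x of index_peg in the frame of gearbox below 0 m and y of index_peg in the frame of gearbox below -0.0105 m and value of joint cross between 0.21 and 0.4 rad and value of joint fore between -0.4 and -0.24 rad))), for 0.2 s.
At the end, for the whole second after the job is handed in: The lever rests, at most 0.1 rad/s, in the slot at whose end the index peg stands: fore beyond 0.24 rad in the peg's direction (home is about 0.33), and cross between -0.11 and 0.11 if the peg is in the middle row, or above 0.21 if it is in the right row (((x of index_peg in the frame of gearbox above 0 m and y of index_peg in the frame of gearbox above -0.0105 m and value of joint cross between -0.11 and 0.11 rad and value of joint fore between 0.24 and 0.4 rad) or (x of index_peg in the frame of gearbox above 0 m and y of index_peg in the frame of gearbox below -0.0105 m and value of joint cross between 0.21 and 0.4 rad and value of joint fore between 0.24 and 0.4 rad) or (x of index_peg in the frame of gearbox below 0 m and y of index_peg in the frame of gearbox above -0.0105 m and value of joint cross between -0.11 and 0.11 rad and value of joint fore between -0.4 and -0.24 rad) or (x of index_peg in the frame of gearbox below 0 m and y of index_peg in the frame of gearbox below -0.0105 m and value of joint cross between 0.21 and 0.4 rad and value of joint fore between -0.4 and -0.24 rad)) and velocity of joint cross between -0.1 and 0.1 rad/s and velocity of joint fore between -0.1 and 0.1 rad/s); the robot touches nothing.
It fails at once if the lever is pinched, or pushed with more than 35 N (contact force between the fingers and fore above 35 N).
It fails at once if the lever is rammed by the arm or hand (contact force between the arm and fore above 35 N).
It fails at once if a loose bystander is lifted or moved more than 15 mm (distance of any of power_unit, spool, pliers, driver, large_gear, tub, bottle, small_gear from where it was at the start of the episode above 0.015 m).
It also fails if it takes over 42 s, if anything falls off the work surface, if the arm or the gripper's body presses on something with over 40 N, if the wrist force passes 120 N, or if a joint passes its speed limit or range.

## Robot

A 6-joint arm with a two-finger parallel gripper is mounted at the origin on a cart in front of the work surface, level with it; the furniture and walls round the work are solid. World frame = base frame: x ahead of the robot, y to its left, z up, the work surface at z = 0. Lengths are in m, angles in rad, forces in N, time in s.
With the tool pointing down it reaches from about 0.3 to 0.825 m from the base axis. Payload 5.4 kg.
Tool frame: the origin (TCP) lies midway between the tips of the shut fingers; the grasp point (between the pads) lies 19 mm behind it; z points along the fingers, y is the line along which they close (so a half turn about z gives the same grasp; the last joint's range is limited). The gripper opens to 92 mm and grips with 3 to 60 N. Pads are 20 mm wide; open, the fingers measure 128 mm over their backs; the gripper's body (75 mm by 189 mm) begins 69 mm behind the grasp point.
Start: joints at [-1.364, 0.158, 1.597, -0, 1.386, -0.21], TCP at [0.233, -0.526, 0.215] pointing down, gripper open.
Joint ranges: [-2.91, 2.91], [-0.94, 2.29], [0.18, 2.7], [-1.29, 4.43], [0.17, 2.64], [-3, 3]. Speed limits (rad/s): [2.57, 2.57, 3.14, 3.14, 3.14, 3.14].

## Interface

Orientations are given as a rotation vector (axis times angle).
In Python, from plant import * gives the robot as it stands.
- The arm moves only by the tool step_arm, never from a script. Its arguments are lists of equal length, an entry for each row: "jaw": the opening, from 0 (shut) to 1 (fully open); "linear": the shift along the tool's x, y, z in mm, a list of three; "turn": the turn, a rotation vector about the tool's x, y, z in rad, a list of three. In form: {"jaw": [jaw, ...], "linear": [[tx, ty, tz], ...], "turn": [[rx, ry, rz], ...]}. A call has 1 to 12 rows; each row is the pose to reach, as a shift and turn from the pose commanded when the call began, along the tool's axes at that moment; what a row does not reach only later rows make up. A row lasts 1/8 s, in which the tool goes at most 62.5 mm and 10.7 degrees, less where a joint would pass 70% of its speed; a pose out of reach is approached as far as the arm can. A call with a gripper value outside its range is refused whole. The fingers move at their own pace and stop on an object; the grip force is fixed at half the most. Time passes only in rows, so rows that repeat a pose let the fingers close. It gives the time, the measured TCP pose, the force, the opening and the grip force at its end, in the units of the state.
- get_obs(): the state, without advancing time (a new reading comes with each control period).
- get_image(name): name is "scene" or "top" or "wrist"; returns the picture (480x640x3 uint8, red, green, blue); there is no depth.
- camera_params(name): a dict with "vertical_fov" (degrees; the focal length in pixels is half the picture's height over the tangent of half this angle, whatever the lens; pixels are square), "cx", "cy" (the principal point, pixels), "D" ([k1, k2, p1, p2, k3] as OpenCV has them; the pictures are not rectified), "rvec" (rotation vector, rad) and "tvec" (3), from world to camera coordinates, as OpenCV has them; the wrist camera has in their place "T_tool_cam" (4x4, takes a point from camera to tool coordinates, whose origin is the TCP and whose axes are the flange's). Camera axes: x right, y down, z forward; pixel columns grow to the right and rows downward; lengths in m; the calibration is good to about 2 mm. A picture is of the moment at which its call begins: read the wrist's pose just before it. camera_params takes no time and is no camera call.
- hand_in(): hands the job in; it is judged then, once.
Trained networks look in the newest picture that a camera, given by its name, has taken for a name from the list of things; names that differ only in an ending like _2 or _b are one class to them, and where a whole thing is asked for, a point or a joint stands for the part that bears it (a point fixed in the world has none). Each returns a list of dicts, best first, with "score" (0 to 1); they miss things now and then, are a little off and sometimes report something else, mostly with a low value. They report only what shows in the picture. A call takes as long as a camera call.
- silhouettes(camera, target): "pixels" (480x640 bool, what is visible of it) and "at" ([column, row] in pixels, amid what is visible of it).
- landmark_of(camera, target): "at" ([column, row] in pixels: a listed point, or the origin of a listed thing).
The state is a dict: "time": time; "joint_positions": joint angles; "joint_vel": joint speeds; "joint_torque": joint torques, N m; "tool_pos": TCP position; "orientation": TCP orientation; "force": force on the tool from outside, world axes, zero at the start; "ft_torque": the same for the moment, N m; "width": finger opening in m; "finger_force": force on a finger pad.
Only numpy, scipy, OpenCV 4.12 (cv2) and the standard library are available. Lean on these libraries where they do the work, as an engineer would, in place of code of your own. Each camera call takes 0.05 s, during which the arm holds its last target. There are 200 camera calls.

## Working session

There is one attempt and no reset: what is moved stays moved. The work goes in short steps, Python scripts to look and compute and a tool call to move; the robot and the scene stay as the last step left them, time stands still between calls to the robot, and variables do not carry over. Pictures are saved under pics/ and viewed, at most 10 in all, crops included, and the job is handed in when it is done.

Besides the shell and the picture viewer there is one more tool, called after ">>>" in YAML: its name, and indented under it one key for each argument. step_arm: Moves the arm, as the interface text tells. Its arguments: {"type":"object","properties":{"jaw":{"type":"array","items":{"type":"number"}},"linear":{"type":"array","items":{"type":"array","items":{"type":"number"}}},"turn":{"type":"array","items":{"type":"array","items":{"type":"number"}}}},"required":["jaw","linear","turn"]}

```bash
mkdir -p pics; ls; cat > h.py <<'E'
from plant import *
import numpy as np, cv2
from scipy.spatial.transform import Rotation as R
def K(p):
    f=240/np.tan(np.radians(p["vertical_fov"])/2); return np.array([[f,0,p["cx"]],[0,f,p["cy"]],[0,0,1.]])
def ext(n,obs=None):
    p=camera_params(n)
    if n!="wrist":
        return p,cv2.Rodrigues(np.array(p["rvec"],float))[0],np.array(p["tvec"],float)
    o=obs or get_obs(); T=np.eye(4); T[:3,:3]=R.from_rotvec(o["orientation"]).as_matrix(); T[:3,3]=o["tool_pos"]
    M=np.linalg.inv(T@np.array(p["T_tool_cam"])); return p,M[:3,:3],M[:3,3]
def ray(n,uv,e=None):
    p,Rm,t=e or ext(n)
    q=cv2.undistortPoints(np.array([[uv]],float),K(p),np.array(p["D"],float))[0,0]
    return -Rm.T@t, Rm.T@np.array([q[0],q[1],1])
def onz(n,uv,z,e=None):
    c,d=ray(n,uv,e); return c+d*(z-c[2])/d[2]
def proj(n,X,e=None):
    p,Rm,t=e or ext(n)
    return cv2.projectPoints(np.array(X,float).reshape(-1,1,3),cv2.Rodrigues(Rm)[0],t,K(p),np.array(p["D"],float))[0][:,0]
def save(n,f,img=None):
    cv2.imwrite("pics/"+f,cv2.cvtColor(get_image(n) if img is None else img,cv2.COLOR_RGB2BGR))
E
python3 - <<'E'
from h import *
print(get_obs())
for n in("top","scene"):
    save(n,n+"0.png")
    for t in("gearbox","index_peg","knob","small_gear"):
        for d in landmark_of(n,t)[:3]: print(n,t,np.round(d["at"],1),round(d["score"],2))
    print(n,-ext(n)[1].T@ext(n)[2])
E
```

```text
pics
{'time': 0.0, 'joint_positions': array([-1.36413856e+00,  1.59044147e-01,  1.59823464e+00,  1.83331565e-05,
        1.38619560e+00, -2.10101715e-01]), 'joint_vel': array([ 0.00165024, -0.00178565,  0.00038145, -0.00141345,  0.00180805,
       -0.00101549]), 'joint_torque': array([ 6.54758642e-04, -3.85576200e+01, -3.22106194e+01,  7.01260823e-02,
        3.80168308e-02, -1.53527981e-04]), 'tool_pos': array([ 0.23261309, -0.52516117,  0.21362047]), 'orientation': array([-3.07179191e+00, -6.49522395e-01, -3.33732050e-05]), 'force': array([-0.63909285,  0.10757046,  0.78552976]), 'ft_torque': array([ 0.01093221,  0.03186076, -0.00594712]), 'finger_force': 0.0, 'width': 0.09200770421306693}
top gearbox [271.8 291.3] 0.92
top index_peg [279.  307.6] 0.61
top index_peg [335. 189.] 0.54
top knob [255.5 304.2] 0.85
top small_gear [312.3 302.1] 0.61
top [ 0.31063568 -0.27155148  1.17488452]
scene gearbox [318.9 313.3] 0.66
scene index_peg [333.4 296.3] 0.63
scene knob [316.1 272.9] 0.89
scene small_gear [360.8 282.7] 0.62
scene small_gear [429.9 298.7] 0.56
scene [-0.18314311  0.17293394  0.70320396]
```

View pics/top0.png

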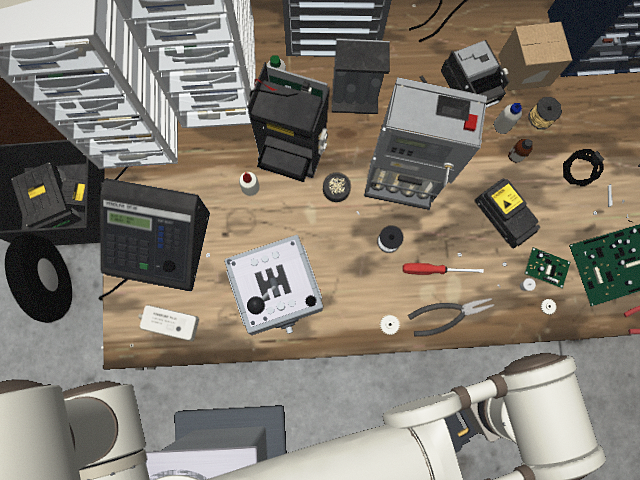

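View pics/scene0.png

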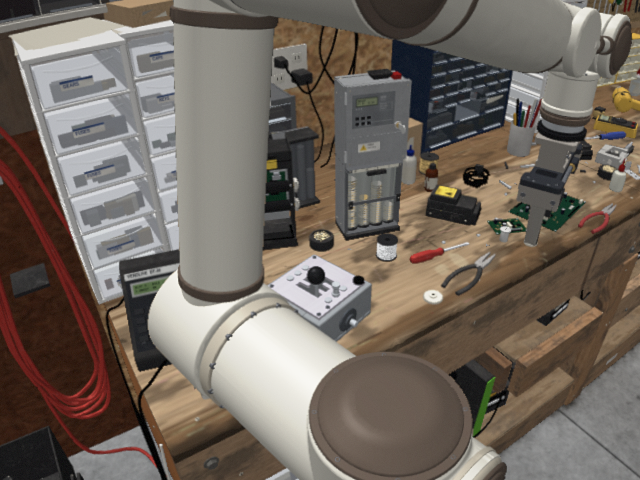

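The top view shows the gearbox at about (273,285), the knob at (255,304), the small gear at (311,300) and a likely peg near (279,308). I'll zoom in.

```bash
python3 - <<'E'
from h import *
a=cv2.imread("pics/top0.png")[225:345,215:335]; b=cv2.imread("pics/scene0.png")[240:340,260:380]
cv2.imwrite("pics/topc.png",cv2.resize(a,(600,600),interpolation=cv2.INTER_CUBIC))
cv2.imwrite("pics/scc.png",cv2.resize(b,(720,600),interpolation=cv2.INTER_CUBIC))
E
```

```text
(no output)
```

View pics/topc.png

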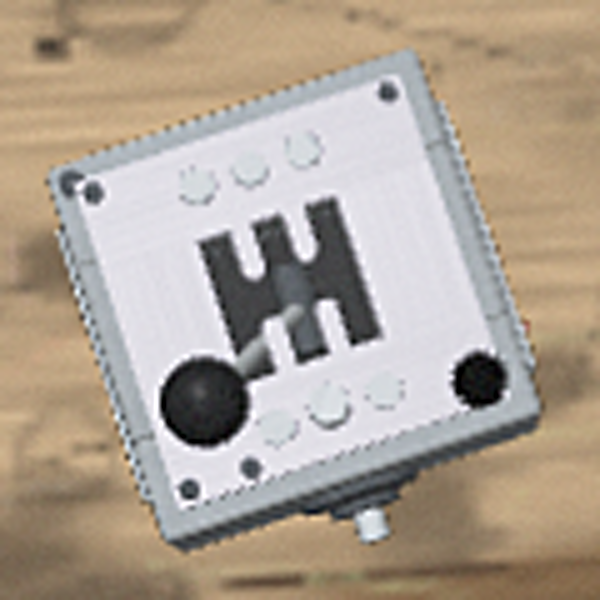

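View pics/scc.png

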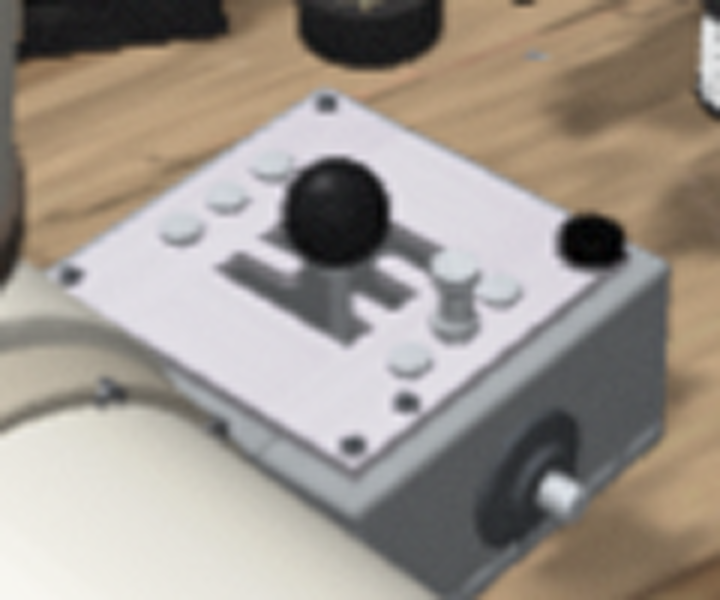

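```bash
python3 - <<'E'
from h import *
from scipy.optimize import least_squares
P=[(279,428),(385,390),(197,185),(250,168),(304,150),(330,403),(203,401)]
U=np.array([((x+.5)/5-.5+215,(y+.5)/5-.5+225) for x,y in P])
k=lambda f,c:[.14*np.sin(f),-.14*np.cos(f)*np.sin(c),.018+.14*np.cos(f)*np.cos(c)]
G=np.array([(-.048,.021,.086),(-.048,-.021,.086),(.048,.021,.086),(.048,0,.086),(.048,-.021,.086),(-.048,0,.108),k(-.33,-.31)])
S=[(260+(x+.5)/6-.5,240+(y+.5)/6-.5) for x,y in[(410,360),(502,290),(182,229),(227,197),(274,163),(456,265),(337,213)]]
def W(p,G): return G@R.from_euler("z",p[2]).as_matrix().T+[p[0],p[1],0]
for cams in(["top"],["scene"],["top","scene"]):
    obs={"top":U,"scene":np.array(S)}
    f=lambda p:np.concatenate([(proj(n,W(p,G))-obs[n]).ravel() for n in cams])
    s=least_squares(f,[.2,-.15,.3]);print(cams,s.x.round(4));print(f(s.x).reshape(-1,2).round(1).tolist())
p=s.x
print("knob",W(p,np.array([k(-.33,-.31),k(0,-.31),k(0,0),k(-.33,0)])).round(4))
print("yaw tool", R.from_rotvec(get_obs()["orientation"]).as_matrix().round(3))
E
```

```text
['top'] [ 0.4588 -0.212   0.2557]
[[-0.8, -1.0], [-0.5, -0.3], [0.4, -0.7], [0.4, -0.7], [0.2, -0.5], [-0.9, -0.5], [1.2, 3.6]]
['scene'] [ 0.4601 -0.2123  0.252 ]
[[-0.8, -0.7], [-0.8, -0.3], [-0.1, -1.2], [0.2, -1.0], [0.0, -0.3], [-0.8, 0.1], [2.1, 3.1]]
['top', 'scene'] [ 0.4592 -0.212   0.2541]
[[-0.9, -1.2], [-0.6, -0.5], [0.4, -1.0], [0.4, -1.0], [0.2, -0.8], [-0.9, -0.8], [1.2, 3.4], [-0.6, -0.4], [-0.6, -0.0], [-0.0, -0.8], [0.3, -0.6], [0.1, 0.0], [-0.6, 0.4], [2.3, 3.5]]
knob [[ 0.4052 -0.1843  0.1441]
 [ 0.4485 -0.1707  0.1513]
 [ 0.4592 -0.212   0.158 ]
 [ 0.4153 -0.2234  0.1504]]
yaw tool [[ 0.914  0.405 -0.   ]
 [ 0.405 -0.914  0.   ]
 [ 0.    -0.    -1.   ]]
```

Viewed pictures: the peg stands upright at the near end of the middle row (crop (330,403) in the top view), and the lever sits in the near left slot. I'll refit with the lever free and plan the first move.

```bash
cat >> h.py <<'E'
GB=np.array([.4592,-.212,.2541])
def g2w(g,p=None):
    p=GB if p is None else p
    g=np.atleast_2d(g); return g@R.from_euler("z",p[2]).as_matrix().T+[p[0],p[1],0]
def w2g(w): return (np.atleast_2d(w)-[GB[0],GB[1],0])@R.from_euler("z",GB[2]).as_matrix()
kn=lambda f,c:[.14*np.sin(f),-.14*np.cos(f)*np.sin(c),.018+.14*np.cos(f)*np.cos(c)]
YAW=GB[2]+np.pi/2
def goal(g):
    o=get_obs(); A=R.from_rotvec(o["orientation"])
    T=R.from_euler("z",YAW)*R.from_matrix(np.diag([1,-1,-1.]))
    print("g now",w2g(o["tool_pos"]).round(4),"lin mm",(A.inv().apply(g2w(g)[0]-o["tool_pos"])*1e3).round(1),"turn",(A.inv()*T).as_rotvec().round(3),"F",(R.from_euler("z",-GB[2]).apply(o["force"])).round(1),"w",round(o["width"],4),"t",o["time"])
E
python3 - <<'E'
from h import *
from scipy.optimize import least_squares
c5=lambda P:np.array([((x+.5)/5-.5+215,(y+.5)/5-.5+225) for x,y in P])
c6=lambda P:np.array([(260+(x+.5)/6-.5,240+(y+.5)/6-.5) for x,y in P])
ob={"top":c5([(279,428),(385,390),(197,185),(250,168),(304,150),(330,403),(203,401)]),"scene":c6([(410,360),(502,290),(182,229),(227,197),(274,163),(456,265),(337,213)])}
G=[(-.048,.021,.086),(-.048,-.021,.086),(.048,.021,.086),(.048,0,.086),(.048,-.021,.086),(-.048,0,.108)]
f=lambda p:np.concatenate([(proj(n,g2w(np.array(G+[kn(p[3],p[4])]),p))-ob[n]).ravel() for n in ob])
s=least_squares(f,[.46,-.21,.25,-.3,-.3]);print(s.x.round(4),f(s.x).round(1))
p=s.x
print("knob g",np.round(kn(p[3],p[4]),4))
print(camera_params("wrist")["T_tool_cam"])
goal([-.10,.041,.20])
E
```

```text
[ 0.4578 -0.2121  0.2747 -0.2662 -0.3023] [-0.2 -0.4 -0.1 -0.2  0.1  0.1  0.  -0.1 -0.3 -0.1 -0.3 -0.2  0.3 -0.3
  0.4 -0.1  0.  -0.   0.2 -0.1  0.3 -0.  -0.   0.5  0.3  0.5 -0.1  0.5]
knob g [-0.0368  0.0402  0.1469]
[[ 6.15655849e-04 -9.58503812e-01 -2.85079049e-01  8.05891005e-02]
 [ 9.99999804e-01  5.56418033e-04  2.88786297e-04 -3.73031942e-04]
 [-1.18179643e-04 -2.85079171e-01  9.58503966e-01 -1.70652146e-01]
 [ 0.00000000e+00  0.00000000e+00  0.00000000e+00  1.00000000e+00]]
g now [[-0.298  -0.2467  0.2145]] lin mm [ 242.  -251.8   14.6] turn [-0.    -0.    -1.408] F [-0.6 -0.1 -0.1] w 0.0921 t 0.5
```

```bash
sed -i 's/^GB=.*/GB=np.array([.4578,-.2121,.2747])/' h.py; python3 -c "
from h import *
goal([-.10,.040,.20])"
```

```text
g now [[-0.3017 -0.2408  0.2145]] lin mm [ 239.4 -249.4   14.6] turn [-0.    -0.    -1.429] F [-0.6 -0.1 -0.1] w 0.0921 t 0.5
```

>>> step_arm:
  jaw: [0,0,0,0,0,0,0,0,0,0,0,0]
  linear:
    - [24,-25,2]
    - [48,-50,3]
    - [72,-75,5]
    - [96,-100,6]
    - [120,-125,8]
    - [144,-150,9]
    - [168,-175,11]
    - [192,-200,12]
    - [216,-225,14]
    - [239,-249,15]
    - [239,-249,15]
    - [239,-249,15]
  turn:
    - [0,0,-0.143]
    - [0,0,-0.286]
    - [0,0,-0.429]
    - [0,0,-0.572]
    - [0,0,-0.715]
    - [0,0,-0.858]
    - [0,0,-1.0]
    - [0,0,-1.143]
    - [0,0,-1.286]
    - [0,0,-1.429]
    - [0,0,-1.429]
    - [0,0,-1.429]

```text
time: 2.0
tool_pos: [0.3504, -0.202, 0.1998]
orientation: [1.898, 2.503, -0.001]
force: [0.3, -0.5, -0.5]
width: 0.0003
finger_force: 0.0
```

```bash
python3 - <<'E'
from h import *
goal([-.085,.040,.130])
e=ext("wrist");save("wrist","w1.png")
for t in("knob","index_peg","gearbox"):
    for d in landmark_of("wrist",t)[:2]: print(t,np.round(d["at"],1),round(d["score"],2))
print("pred",proj("wrist",g2w(np.array([kn(-.266,-.302),(-.048,0,.082),(-.048,.021,.086)])),e).round(1))
E
```

```text
g now [[-0.1006  0.0388  0.1998]] lin mm [ 1.3 15.6 69.8] turn [-0.     0.001 -0.001] F [ 0.2 -0.6 -0.5] w 0.0003 t 2.0
index_peg [383.6 276.2] 0.68
gearbox [412.3 247.6] 0.75
pred [[415.3 259.8]
 [381.2 277.5]
 [383.1 257.1]]
```

View pics/w1.png

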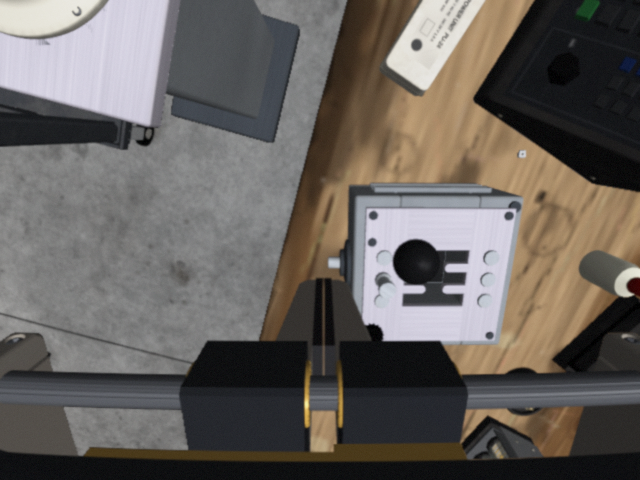

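The wrist view shows the knob at (416,262), within about 2 px of the prediction, and the peg at (384,285) beside the near middle slot. The near side is clear, so I'll lower and push.

>>> step_arm:
  jaw: [0,0,0,0,0,0,0,0,0,0,0,0]
  linear:
    - [0,0,17]
    - [0,0,34]
    - [1,0,51]
    - [1,0,67]
    - [1,8,67]
    - [1,16,67]
    - [1,24,67]
    - [1,32,67]
    - [1,40,67]
    - [1,47,67]
    - [1,54,67]
    - [1,60,67]
  turn:
    - [0,0,0]
    - [0,0,0]
    - [0,0,0]
    - [0,0,0]
    - [0,0,0]
    - [0,0,0]
    - [0,0,0]
    - [0,0,0]
    - [0,0,0]
    - [0,0,0]
    - [0,0,0]
    - [0,0,0]

```text
time: 3.7
tool_pos: [0.4084, -0.1839, 0.1326]
orientation: [1.896, 2.505, 0.0]
force: [-0.6, -0.2, 1.1]
width: 0.0003
finger_force: 0.8
```

```bash
cat > lev.py <<'E'
from h import *
from scipy.optimize import least_squares
def lever(show=True):
    ob={}
    for n in("top","scene","wrist"):
        e=ext(n); im=get_image(n)
        s=silhouettes(n,"knob"); l=landmark_of(n,"knob")
        if l and l[0]["score"]>.5: ob[n]=(e,np.array(l[0]["at"]),l[0]["score"])
    if not ob: print("none"); return
    for names in [[k] for k in ob]+[list(ob)]:
        f=lambda p:np.concatenate([(proj(n,g2w(np.array([kn(*p)])),ob[n][0])-ob[n][1]).ravel() for n in names])
        s=least_squares(f,[0,0]);print(names,"fore,cross",s.x.round(3),"g",np.round(kn(*s.x),4),"res",np.abs(s.fun).max().round(1))
E
python3 - <<'E'
from lev import *
goal([-.034,.040,.132]); lever(); save("wrist","w2.png")
E
```

```text
g now [[-0.0399  0.0405  0.1326]] lin mm [-0.5  5.9  0.6] turn [ 0. -0.  0.] F [-0.7  0.   1.1] w 0.0003 t 3.7
['scene'] fore,cross [-0.019 -0.293] g [-0.0027  0.0404  0.152 ] res 0.0
['wrist'] fore,cross [-0.081 -0.293] g [-0.0114  0.0403  0.1516] res 0.0
['scene', 'wrist'] fore,cross [-0.078 -0.294] g [-0.0109  0.0405  0.1516] res 3.4
```

View pics/w2.png

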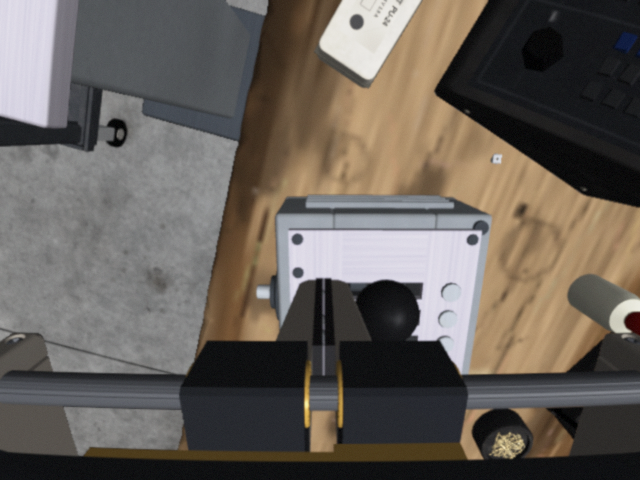

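The wrist view shows the knob pushed against the fingers, centred near (388,313), with its stem close to the cross channel. I'll pin down fore from its visible outline.

```bash
python3 - <<'E'
from h import *
for f in(-.1,-.07,-.04,-.01,.02):
    r=[]
    c=np.array(kn(f,-.3))
    th=np.linspace(0,2*np.pi,60)
    ph=np.linspace(0,np.pi,30)
    S=np.array([[np.cos(a)*np.sin(b),np.sin(a)*np.sin(b),np.cos(b)] for a in th for b in ph])*.016+c
    q=proj("wrist",g2w(S)); print(f,proj("wrist",g2w(c[None])).round(1),q.min(0).round(1),q.max(0).round(1), proj("scene",g2w(c[None])).round(1))
print([ (d["at"],d["score"]) for d in landmark_of("scene","knob")])
import cv2
im=cv2.imread("pics/w2.png").max(2); print(im[312,340:440].tolist())
E
```

```text
-0.1 [[377.  309.9]] [344.6 277.4] [410.2 343.4] [[305.4 268.6]]
-0.07 [[385.6 310. ]] [353.1 277.5] [419.  343.6] [[303.6 267.5]]
-0.04 [[394.1 310.1]] [361.6 277.5] [427.8 343.7] [[301.8 266.5]]
-0.01 [[402.6 310.1]] [370.  277.5] [436.5 343.7] [[300.1 265.5]]
0.02 [[411.1 310. ]] [378.3 277.5] [445.2 343.7] [[298.3 264.6]]
[([301.0, 265.4], 0.55)]
[56, 57, 56, 58, 57, 57, 59, 55, 57, 57, 56, 57, 58, 55, 56, 53, 57, 58, 60, 56, 35, 17, 13, 9, 16, 18, 14, 18, 20, 19, 19, 20, 21, 20, 22, 27, 21, 19, 25, 22, 27, 29, 24, 27, 30, 29, 30, 34, 31, 35, 35, 33, 35, 37, 36, 37, 39, 41, 41, 42, 42, 39, 41, 37, 32, 33, 29, 26, 27, 29, 22, 25, 27, 24, 26, 24, 26, 24, 30, 75, 154, 212, 227, 230, 231, 232, 231, 230, 228, 229, 230, 230, 230, 231, 229, 229, 229, 229, 228, 222]
```

>>> step_arm:
  jaw: [0,0,0,0,0,0,0,0,0,0]
  linear:
    - [0,5,0]
    - [0,10,0]
    - [0,10,0]
    - [0,0,0]
    - [0,-10,0]
    - [25,-10,0]
    - [50,-10,0]
    - [50,15,0]
    - [50,40,0]
    - [50,40,0]
  turn:
    - [0,0,0]
    - [0,0,0]
    - [0,0,0]
    - [0,0,0]
    - [0,0,0]
    - [0,0,0]
    - [0,0,0]
    - [0,0,0]
    - [0,0,0]
    - [0,0,0]

```text
time: 5.5
tool_pos: [0.4331, -0.1251, 0.1327]
orientation: [1.894, 2.506, -0.0]
force: [-0.2, -0.4, -1.1]
width: 0.0009
finger_force: 0.0
```

```bash
python3 - <<'E'
from lev import *
goal([0,.066,.132]); lever()
E
```

```text
g now [[-0.0002  0.0905  0.1327]] lin mm [-24.5   0.2   0.7] turn [0.    0.    0.002] F [-0.3 -0.3 -1.1] w 0.0009 t 5.5
['top'] fore,cross [-0.02  -0.281] g [-0.0029  0.0388  0.1525] res 0.0
['scene'] fore,cross [ 0.037 -0.292] g [0.0052 0.0402 0.152 ] res 0.0
['top', 'scene'] fore,cross [ 0.003 -0.291] g [0.0005 0.0402 0.1521] res 2.0
```

Fore is about 0, so I'll push right along the channel.

>>> step_arm:
  jaw: [0,0,0,0,0,0,0,0,0,0,0]
  linear:
    - [-8,0,0]
    - [-16,0,0]
    - [-23,0,0]
    - [-29,0,0]
    - [-35,0,0]
    - [-41,0,0]
    - [-47,0,0]
    - [-52,0,0]
    - [-57,0,0]
    - [-61,0,0]
    - [-61,0,0]
  turn:
    - [0,0,0]
    - [0,0,0]
    - [0,0,0]
    - [0,0,0]
    - [0,0,0]
    - [0,0,0]
    - [0,0,0]
    - [0,0,0]
    - [0,0,0]
    - [0,0,0]
    - [0,0,0]

```text
time: 7.32
tool_pos: [0.4495, -0.1842, 0.1326]
orientation: [1.896, 2.504, -0.0]
force: [-0.5, -0.4, 0.0]
width: 0.0009
finger_force: 0.0
```

```bash
python3 - <<'E'
from lev import *
goal([0,.026,.132]); lever()
im=get_image("top"); save("",'t2.png',cv2.resize(im[225:345,215:335],(600,600),interpolation=cv2.INTER_CUBIC))
E
```

```text
g now [[-0.0004  0.0291  0.1326]] lin mm [-3.1  0.4  0.6] turn [-0.  0.  0.] F [-0.6 -0.2  0. ] w 0.0009 t 7.325
['scene'] fore,cross [-0.    -0.025] g [-0.      0.0035  0.158 ] res 0.0
['scene'] fore,cross [-0.    -0.025] g [-0.      0.0035  0.158 ] res 0.0
```

View pics/t2.png

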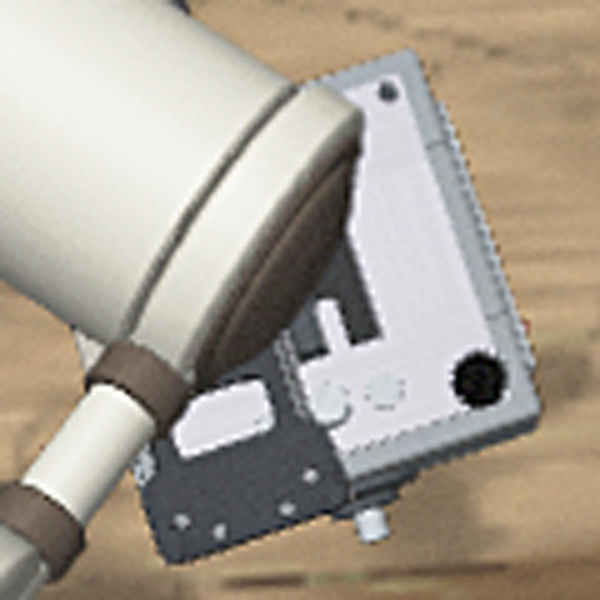

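The top view is hidden by the wrist, but the scene view puts the lever at cross −0.025. I'll nudge it 3 mm further, then go round to the far side.

>>> step_arm:
  jaw: [0,0,0,0,0,0,0,0,0,0,0]
  linear:
    - [-3,0,0]
    - [-3,0,0]
    - [10,0,0]
    - [30,0,0]
    - [32,20,0]
    - [32,40,0]
    - [32,56,0]
    - [15,56,0]
    - [-10,56,0]
    - [-29,56,0]
    - [-29,56,0]
  turn:
    - [0,0,0]
    - [0,0,0]
    - [0,0,0]
    - [0,0,0]
    - [0,0,0]
    - [0,0,0]
    - [0,0,0]
    - [0,0,0]
    - [0,0,0]
    - [0,0,0]
    - [0,0,0]

```text
time: 9.2
tool_pos: [0.5111, -0.198, 0.1326]
orientation: [-1.899, -2.503, 0.0]
force: [-0.0, 0.2, 0.2]
width: 0.0006
finger_force: 0.0
```

```bash
python3 - <<'E'
from lev import *
goal([.03,0,.132]); lever(); save("wrist","w3.png")
E
```

```text
g now [[ 0.0551 -0.0009  0.1326]] lin mm [  0.9 -25.1   0.6] turn [-0.     0.    -0.002] F [0.  0.2 0.2] w 0.0006 t 9.2
['top'] fore,cross [-0.012 -0.005] g [-0.0017  0.0007  0.158 ] res 0.0
['scene'] fore,cross [ 0.093 -0.005] g [0.013  0.0007 0.1574] res 0.0
['wrist'] fore,cross [-0.005 -0.009] g [-0.0007  0.0013  0.158 ] res 0.0
['top', 'scene', 'wrist'] fore,cross [-0.001 -0.012] g [-1.00e-04  1.60e-03  1.58e-01] res 5.0
```

View pics/w3.png

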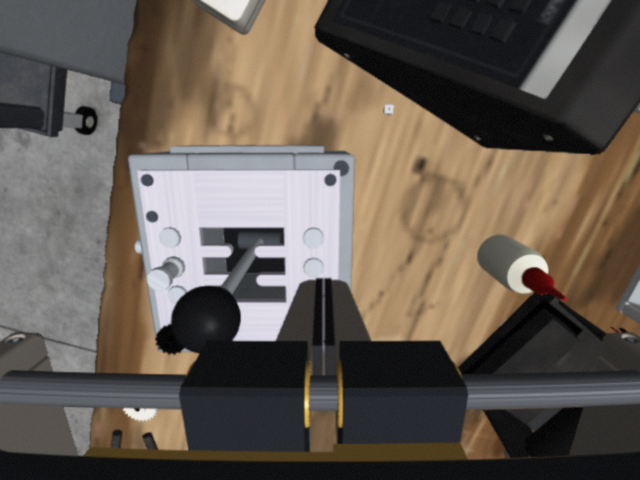

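All the views agree: the lever is upright in the middle row, with the knob at (205,318) and the fingers on the far side. I'll push it home toward the near end.

>>> step_arm:
  jaw: [0,0,0,0,0,0,0,0,0,0,0,0]
  linear:
    - [1,-10,0]
    - [1,-18,0]
    - [1,-24,0]
    - [1,-30,0]
    - [1,-36,0]
    - [1,-42,0]
    - [1,-48,0]
    - [1,-54,0]
    - [1,-60,0]
    - [1,-65,0]
    - [1,-68,0]
    - [1,-68,0]
  turn:
    - [0,0,0]
    - [0,0,0]
    - [0,0,0]
    - [0,0,0]
    - [0,0,0]
    - [0,0,0]
    - [0,0,0]
    - [0,0,0]
    - [0,0,0]
    - [0,0,0]
    - [0,0,0]
    - [0,0,0]

```text
time: 11.2
tool_pos: [0.4452, -0.214, 0.1326]
orientation: [-1.896, -2.505, 0.0]
force: [-0.9, 0.7, -0.4]
width: 0.0005
finger_force: 0.1
```

```bash
python3 - <<'E'
from lev import *
goal([-.0154,0,.132]); lever()
E
```

```text
g now [[-0.0126  0.0015  0.1326]] lin mm [-1.5 -2.8  0.6] turn [-0. -0.  0.] F [-0.7  1.  -0.4] w 0.0005 t 11.2
['scene'] fore,cross [-0.267  0.05 ] g [-0.037  -0.0068  0.1529] res 0.0
['wrist'] fore,cross [-0.321 -0.012] g [-0.0441  0.0016  0.1509] res 0.0
['scene', 'wrist'] fore,cross [-0.318 -0.01 ] g [-0.0437  0.0014  0.151 ] res 4.5
```

Fore is about −0.31. I'll back off, lift away and check.

>>> step_arm:
  jaw: [0,0,0,0,0,0,0,0,0]
  linear:
    - [0,8,0]
    - [0,25,0]
    - [0,45,0]
    - [0,60,-15]
    - [0,60,-40]
    - [0,60,-70]
    - [0,60,-90]
    - [0,60,-90]
    - [0,60,-90]
  turn:
    - [0,0,0]
    - [0,0,0]
    - [0,0,0]
    - [0,0,0]
    - [0,0,0]
    - [0,0,0]
    - [0,0,0]
    - [0,0,0]
    - [0,0,0]

```text
time: 12.78
tool_pos: [0.5032, -0.1972, 0.2214]
orientation: [-1.895, -2.504, -0.0]
force: [0.4, 0.8, -0.5]
width: 0.0002
finger_force: 0.0
```

```bash
python3 - <<'E'
from lev import *
goal([.05,0,.2]); lever(); save("wrist","w4.png")
E
```

```text
g now [[0.0478 0.002  0.2214]] lin mm [-2.1  2.2 21.4] turn [-0.001 -0.001  0.001] F [ 0.6  0.7 -0.5] w 0.0002 t 12.775
['scene'] fore,cross [-0.258  0.013] g [-0.0357 -0.0018  0.1534] res 0.0
['wrist'] fore,cross [-0.323 -0.006] g [-0.0444  0.0008  0.1508] res 0.0
['scene', 'wrist'] fore,cross [-0.311 -0.008] g [-0.0428  0.001   0.1513] res 3.3
```

View pics/w4.png

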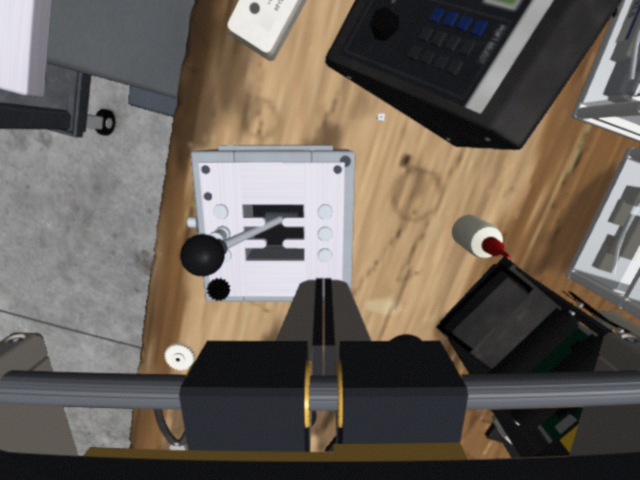

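The wrist view shows the lever lying in the near middle slot over the peg, with the knob at (202,255), the small gear in place at (219,289) and the hand clear of everything.

```bash
python3 -c "
from plant import *
print(hand_in())"
```

```text
the job is handed in; nothing more can be done
None
```

I shifted the lever out of its slot, along the channel and home into the near middle slot at the index peg (fore about −0.31 rad, cross about −0.01 rad, estimated from the cameras). I moved the hand clear and handed the job in at about 13 s; the hand-in gave no verdict.

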